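Put the misplaced drive-repair items back in their own trays

TASK

The three shallow metal trays hold the wrong things. Move each to the tray shaped for it: the round tin to the middle of the round tray, the black drive adapter lying along the middle of the rectangular tray, and the screwdriver lying lengthwise along the middle of the long narrow tray, all flat on the tray floors. The black rubber mat is free for putting something down on the way; leave everything else on the bench where it is.

Things in the scene. Friction and masses are not known exactly. Their poses are not given: they have to be found in the camera images.
- tin: round whitish tin with a press-on lid, diameter 51 mm (49 mm at the grasp), 25 mm high over all but solid to the grip only up to 18 mm; origin at the centre of its underside, z up. It starts in the long tray, up to 40 mm from its middle along it; gripping it along the tray's long axis leaves the most room for the fingers. It belongs in the round tray.
- adapter: black drive adapter, a flat body 34 mm wide (along its x) and about 62 mm long (along its y, from -32 to +30 mm), 14 mm high, with a 56 mm wide, 10 mm deep connector bar across its -y end (y -41 to -31 mm); origin at the underside, on the body's centre line, z up. Grip it at the origin across its 34 mm width (its x). It starts in the round tray and belongs in the rectangular tray, its y along the tray's long axis (x), either way round.
- screwdriver: precision screwdriver 163 mm long, lying flat: handle 17 mm wide and high, from x = -74 to +21 mm, then a thin shaft to x = +81 mm (clear of the 7 mm tray rims); x points along it to its tip, origin at underside height, z up. Grip the handle at about x = -20 mm, across its y. It starts in the rectangular tray with its shaft over the rim and belongs in the long tray, its x along the tray's x, either way round.
- round_tray: fixed shallow round metal tray, outside diameter 110 mm, inside 104 mm, floor 3 mm above the bench, rim 7 mm above the bench; origin at the centre of its underside, on the bench, z up
- rect_tray: fixed shallow rectangular metal tray 112 x 86 mm outside (x is its long axis), walls 3 mm, floor 3 mm above the bench, rim 7 mm above the bench; origin at the centre of its underside, z up
- long_tray: fixed shallow long narrow metal tray 178 x 64 mm outside (x is its long axis), walls 3 mm, floor 3 mm above the bench, rim 7 mm above the bench; origin at the centre of its underside, z up
- rest_mat: fixed black rubber mat 180 x 130 mm (x is its long axis), 3 mm thick, empty at the start: the free spot; origin at the centre of its underside, z up
- platters: bystander: stack of polished discs 95 mm across, 20 mm high, lying among the trays; origin at the centre of its underside; leave alone
- tweezers: bystander: black tweezers 119 x 14 x 11 mm lying on the bench, long axis x; origin at the middle of the underside; leave alone. Just to their right (at about x 0.43 to 0.73, y -0.48 to -0.24 m from the robot) stands a fixed microscope 0.6 m tall: keep the arm clear of it, also on the first move
- magnet: bystander: magnet on its plate, 41 x 52 mm, 9 mm high; origin at the centre of its underside; leave alone
There are look-alikes about, which are no part of the job. Leave any orange or purple look-alike of the round_tray alone.

How it is judged:
By the outcome, as a careful person would: the job done as asked, in the order asked, and still so for the second after the job is handed in, with the robot touching nothing.
It also fails if it takes over 88 s, if anything falls off the work surface, if the arm or the gripper's body presses on something with over 40 N, if the wrist force passes 120 N, or if a joint passes its speed limit or range.

ROBOT

A 6-joint arm with a two-finger parallel gripper is mounted at the origin on a cart in front of the work surface, level with it; the furniture and walls round the work are solid. World frame = base frame: x ahead of the robot, y to its left, z up, the work surface at z = 0. Lengths are in m, angles in degrees, forces in N, time in s.
With the tool pointing down it reaches from about 0.275 to 1 m from the base axis. Payload 8.4 kg.
Tool frame: the origin (TCP) lies midway between the tips of the shut fingers; the grasp point (between the pads) lies 19 mm behind it; z points along the fingers, y is the line along which they close (so a half turn about z gives the same grasp; the last joint's range is limited). The gripper opens to 85 mm and grips with 20 to 120 N. Pads are 22 mm wide; open, the fingers measure 114 mm over their backs; the gripper's body (76 mm by 85 mm) begins 54 mm behind the grasp point. The pads swing forward as they close: fully open they stand 13 mm farther back than shut.
Start: joints at [65.982, 20.225, 93.587, -0, 66.188, -0.138], TCP at [0.253, 0.571, 0.231] pointing down, gripper open.
Joint ranges: [-150.9, 150.9], [-52.94, 120.26], [3.33, 152.33], [-74.26, 254.26], [0, 154.13], [-172.89, 172.89]. Speed limits (degrees/s): [127.2, 127.2, 159.86, 180, 180, 180].

INTERFACE

Orientations are given as a 3x3 rotation matrix whose columns are the frame's x, y, z axes.
In Python, from station import arm gives the robot as it stands.
- The arm moves only by the shell command python3 -m creep 'ROWS' [FORCE]. ROWS is JSON, a list that holds one entry, the list of rows, each a list of 7 numbers: the turn, a rotation vector about the world's x, y, z in rad, then the shift along the world's x, y, z in m, then the closure, from -1 (fully open) to 1 (shut). A call has 1 to 8 rows; each row shifts and turns the commanded pose from where the row before left it; what a row does not reach is not made up. A row lasts 1/8 s, in which the tool goes at most 62.5 mm and 10.7 degrees, less where a joint would pass 70% of its speed; a pose out of reach is approached as far as the arm can. A call with a gripper value outside its range is refused whole. The fingers move at their own pace and stop on an object; FORCE is the grip in N (left out, the last holds). Time passes only in rows, so rows that do not move let the fingers close. It gives the time, the measured TCP pose, the force, the opening and the grip force at its end, in the units of the state.
- arm.observe(): the state, without advancing time (a new reading comes with each control period).
- arm.snapshot(name): name is "scene" or "top" or "wrist"; returns a dict with "image" (480x640x3 uint8, blue, green, red), "range_z" (480x640 float32, m along the optical axis (not along the pixel's ray), 0 where there is no reading), "camera_matrix" (3x3 intrinsics, pixels), "distortion" ([k1, k2, p1, p2, k3] as OpenCV has them; the pictures are not rectified), "rvec" (rotation vector, rad) and "tvec" (3), from world to camera coordinates, as OpenCV has them. Camera axes: x right, y down, z forward; pixel columns grow to the right and rows downward; lengths in m; the calibration is good to about 2 mm. A picture is of the moment at which its call begins.
- arm.hand_in(): hands the job in; it is judged then, once.
The state is a dict: "t": time; "joint_pos": joint angles; "qd": joint speeds; "joint_efforts": joint torques, N m; "tool_pos": TCP position; "eef_rot": TCP orientation; "force": force on the tool from outside, world axes, zero at the start; "ft_torque": the same for the moment, N m; "gripper_width": opening from 0.0 (shut) to 1.0 (fully open); "grasp_force": force on a finger pad.
Only numpy, scipy, OpenCV 4.12 (cv2) and the standard library are available. Lean on these libraries where they do the work, as an engineer would, in place of code of your own. Each camera call takes 0.05 s, during which the arm holds its last target. There are 200 camera calls.

## Working session

There is one attempt and no reset: what is moved stays moved. The work goes in short steps, Python scripts to look and compute and a shell command to move; the robot and the scene stay as the last step left them, time stands still between calls to the robot, and variables do not carry over. Pictures are saved under pics/ and viewed, at most 14 in all, crops included, and the job is handed in when it is done.

```bash
ls; mkdir -p pics
cat > h.py <<'E'
import numpy as np, cv2, pickle
def snap(name,tag):
    from station import arm
    s=arm.snapshot(name); pickle.dump(s,open(f'pics/{tag}.pkl','wb')); cv2.imwrite(f'pics/{tag}.png',s['image']); return s
def load(tag): return pickle.load(open(f'pics/{tag}.pkl','rb'))
def px2w(s,pts,z):
    R=cv2.Rodrigues(np.array(s['rvec'],float))[0]; t=np.array(s['tvec'],float).ravel()
    u=cv2.undistortPoints(np.array(pts,float).reshape(-1,1,2),np.array(s['camera_matrix']),np.array(s['distortion'],float)).reshape(-1,2)
    d=np.c_[u,np.ones(len(u))]@R; c=-R.T@t
    return c+d*((z-c[2])/d[:,2])[:,None]
def crop(tag,x0,y0,x1,y1,k,out):
    s=load(tag); cv2.imwrite(f'pics/{out}.png',cv2.resize(s['image'][y0:y1,x0:x1],None,fx=k,fy=k,interpolation=cv2.INTER_CUBIC))
E
python3 -c "
from h import *
snap('top','top0');snap('scene','sc0')
from station import arm
o=arm.observe();print(o)"
```

```text
pics
{'t': 0.1, 'joint_pos': array([ 6.59822990e+01,  2.02588715e+01,  9.36262182e+01,  1.04286542e-03,
        6.61887873e+01, -1.35201566e-01]), 'qd': array([ 0.05858451, -0.05539534, -0.02878685,  0.02687775, -0.07408484,
        0.01528073]), 'joint_efforts': array([ 1.90066285e-04, -6.06360340e+01, -3.42821431e+01,  1.63754844e-04,
        3.85961845e-03, -5.84641796e-06]), 'tool_pos': array([0.25282857, 0.57108981, 0.23062243]), 'eef_rot': array([[-9.14374675e-01,  4.04868696e-01, -5.40018411e-04],
       [ 4.04869056e-01,  9.14373926e-01, -1.17098100e-03],
       [ 1.96852049e-05, -1.28935211e-03, -9.99999169e-01]]), 'force': array([-0.56255927, -0.51159963,  0.13669724]), 'ft_torque': array([-0.02930797, -0.04149459, -0.02167854]), 'grasp_force': 0.0, 'gripper_width': 0.9994239204415014}
```

View pics/top0.png

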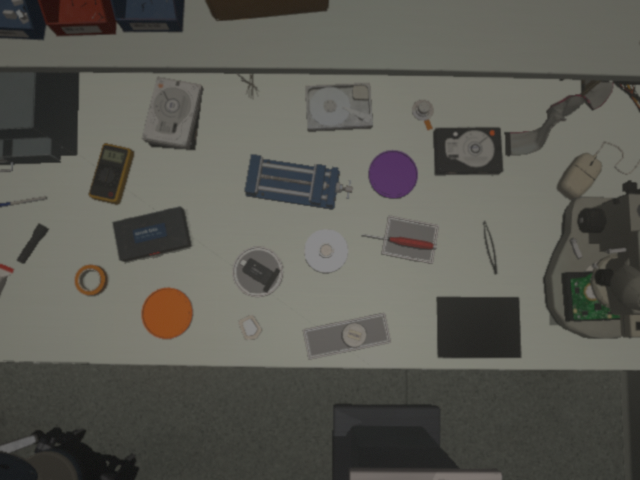

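View pics/sc0.png

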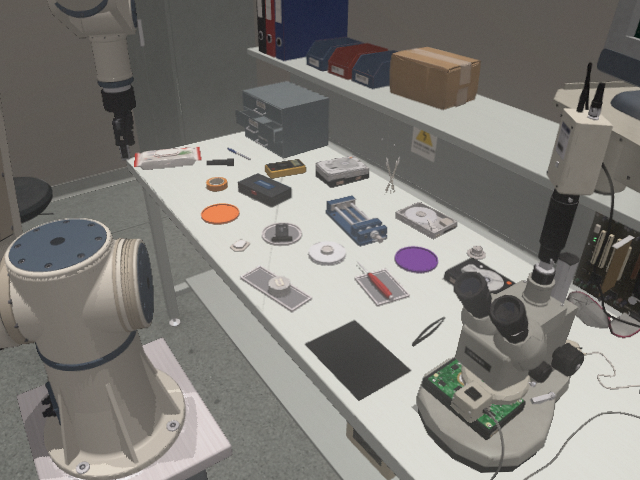

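The top view shows the round tray with the adapter at (258,272), the rectangular tray with the screwdriver at (410,240), the long tray with the tin at (347,336), and the mat at (479,327). I'll enlarge it.

```bash
python3 -c "
from h import *
crop('top0',225,235,395,362,4.7,'c1'); crop('top0',355,210,445,270,8,'c2')
s=load('top0');print(px2w(s,[[258,272],[410,240],[347,336],[354,335],[479,327],[320,250]],0.005).round(3))"
```

```text
[[ 0.561  0.361  0.005]
 [ 0.635  0.033  0.005]
 [ 0.428  0.168  0.005]
 [ 0.43   0.153  0.005]
 [ 0.45  -0.114  0.005]
 [ 0.611  0.228  0.005]]
```

View pics/c1.png

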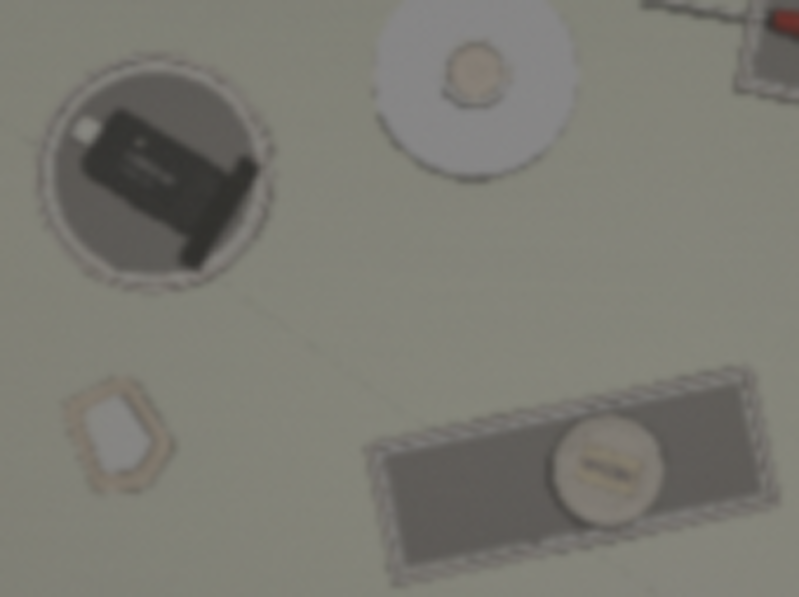

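View pics/c2.png

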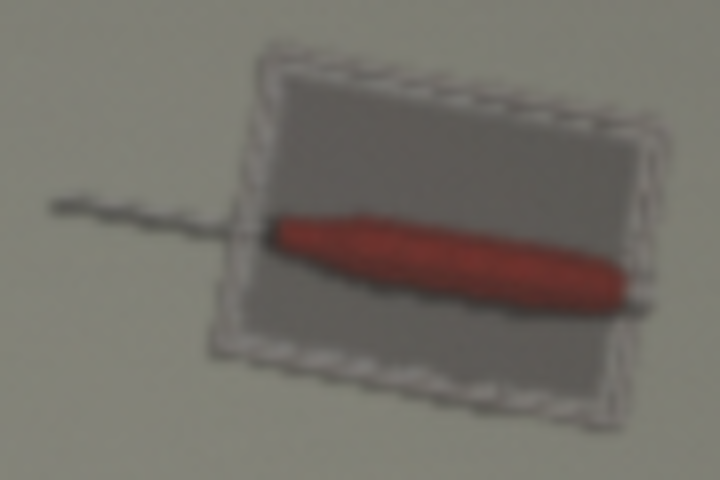

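c1 shows the round tray centred at (156,174), the tin at (607,471) and the long tray corners. c2 shows the rectangular tray corners, with the screwdriver tip at (52,207) and its butt at (650,308).

```bash
cat > m.py <<'E'
from h import *
s=load('top0')
def C1(p): return (np.array(p,float)+.5)/4.7-.5+[225,235]
def C2(p): return (np.array(p,float)+.5)/8-.5+[355,210]
W=lambda p,z:px2w(s,p,z)[:,:2]
def rect(n,p):
    e=lambda a,b:np.linalg.norm(p[a]-p[b])*1e3
    d=p[1]-p[0]+p[2]-p[3]
    print(n,p.mean(0).round(4),'yaw',np.degrees(np.arctan2(d[1],d[0])).round(1),[round(e(i,(i+1)%4)) for i in range(4)])
r=W(C1([[38,173],[274,173],[156,55],[156,292]]),.007);print('round',r.mean(0).round(4),np.linalg.norm(r[0]-r[1]),np.linalg.norm(r[2]-r[3]))
rect('long',W(C1([(365,447),(750,365),(780,503),(393,585)]),.007))
rect('rect',W(C2([(265,45),(668,130),(622,430),(212,352)]),.007))
t=W(C1([[550,471],[664,471],[607,416],[607,527]]),.023);print('tin',t.mean(0).round(4),np.linalg.norm(t[0]-t[1]),np.linalg.norm(t[2]-t[3]))
a=W(C1([(102,137),(231,220),(253,162),(190,267)]),.016);print('adapter end,bar,barends',a.round(4),np.linalg.norm(a[0]-a[1]),np.linalg.norm(a[2]-a[3]))
y=(a[0]-a[1]);y/=np.linalg.norm(y);print('orig',a[1]+.041*y,a[0]-.03*y,'yaxis',np.degrees(np.arctan2(y[1],y[0])))
b=W(C2([(52,207),(270,232),(650,308)]),.012);print('sd',b.round(4),np.linalg.norm(b[0]-b[2]));x=b[0]-b[2];x/=np.linalg.norm(x);print('orig',b[0]-.081*x,'grip',b[0]-.101*x,'yaw',np.degrees(np.arctan2(x[1],x[0])))
E
python3 m.py
```

```text
round [0.5624 0.3612] 0.10814156720707682 0.10878966587165534
long [0.4284 0.1695] yaw -77.5 [178, 63, 178, 63]
rect [0.6365 0.0333] yaw -100.7 [112, 83, 113, 86]
tin [0.4308 0.1549] 0.05074122217655983 0.04883371307045915
adapter end,bar,barends [[0.5777 0.3851]
 [0.5408 0.3255]
 [0.5673 0.3161]
 [0.5193 0.3435]] 0.07017767251243871 0.05522611090648122
orig [0.56238418 0.36034361] [0.56195117 0.35964452] yaxis 58.22626710703969
sd [[ 0.6429  0.1396]
 [ 0.6369  0.0807]
 [ 0.6175 -0.0221]] 0.16369715720830183
orig [0.63034167 0.05962713] grip [0.62724367 0.03986853] yaw 81.0889970406035
```

```bash
python3 -m creep '[[[0,0,0.06,0.015,-0.03,0,-0.5],[0,0,0.08,0.02,-0.05,0,-0.5],[0,0,0.08,0.02,-0.05,0,-0.5],[0,0,0.08,0.025,-0.055,0,-0.5],[0,0,0.08,0.025,-0.055,0,-0.5],[0,0,0.08,0.025,-0.055,0,-0.5],[0,0,0.08,0.025,-0.055,0,-0.5],[0,0,0.08,0.02,-0.05,0,-0.5]]]' 40
```

```text
t: 1.1
tool_pos: [0.4285, 0.1695, 0.2313]
eef_rot: [[-0.979, -0.204, 0.0], [-0.204, 0.979, -0.0], [-0.0, -0.0, -1.0]]
force: [0.6, 1.0, 0.0]
gripper_width: 0.745
grasp_force: 0.0
```

```bash
python3 -m creep '[[[0,0,0.01,0.002,-0.0145,-0.03,-0.5],[0,0,0,0,0,0,-0.5]]]' 40; python3 -c "
from h import *
snap('wrist','w1')"
```

```text
t: 1.35
tool_pos: [0.4286, 0.1555, 0.1997]
eef_rot: [[-0.978, -0.209, -0.004], [-0.209, 0.978, -0.001], [0.004, -0.001, -1.0]]
force: [-0.2, 0.1, 0.6]
gripper_width: 0.745
grasp_force: 0.0
```

View pics/w1.png

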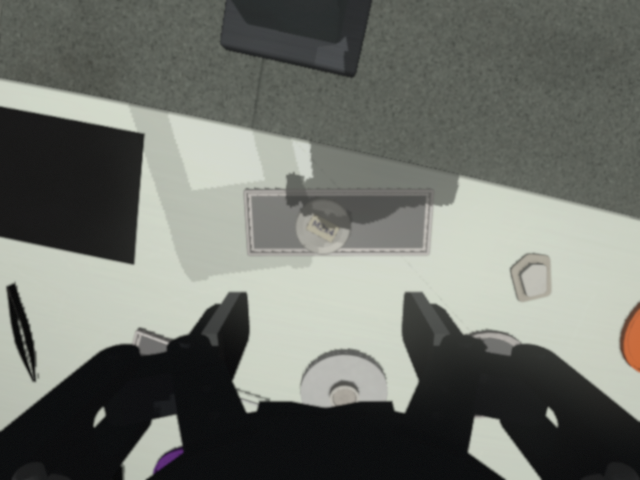

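The wrist view shows the tin centred at about (324,226) in the long tray, whose corners are near (246,188), (432,189), (430,255) and (248,255).

```bash
python3 -c "
from h import *
s=load('w1')
print(px2w(s,[[324,226.5],[297,227],[352,227]],.023)[:,:2].round(4))
p=px2w(s,[(246,188),(432,189),(430,255),(248,255)],.007)[:,:2];print(p.mean(0),np.degrees(np.arctan2(*(p[0]-p[1]+p[3]-p[2])[::-1])),np.linalg.norm(p[0]-p[1]))"
```

```text
[[0.4327 0.155 ]
 [0.4383 0.1311]
 [0.4279 0.1799]]
[0.42930535 0.16891783] -78.11535226761116 0.17326178815022505
```

```bash
python3 -m creep '[[[0,0,0,0.001,0,-0.045,-0.5],[0,0,0,0,0,-0.05,-0.5],[0,0,0,0,0,-0.05,-0.5],[0,0,0,0,0,-0.03,-0.5],[0,0,0,0,0,-0.015,-0.5],[0,0,0,0,0,0,-0.5]]]' 40
```

```text
t: 2.15
tool_pos: [0.4311, 0.1577, 0.0113]
eef_rot: [[-0.977, -0.212, -0.001], [-0.212, 0.977, -0.0], [0.001, -0.0, -1.0]]
force: [-0.0, 0.6, 0.5]
gripper_width: 0.75
grasp_force: 0.0
```

```bash
python3 -m creep '[[[0,0,0,0,-0.0025,-0.008,-0.4],[0,0,0,0,0,0,-0.1],[0,0,0,0,0,0,0.3],[0,0,0,0,0,0,0.5],[0,0,0,0,0,0,0.5],[0,0,0,0,0,0,0.5]]]' 40
```

```text
t: 2.9
tool_pos: [0.4315, 0.1546, 0.004]
eef_rot: [[-0.977, -0.211, 0.001], [-0.211, 0.977, 0.0], [-0.001, 0.0, -1.0]]
force: [-0.9, -0.9, 8.1]
gripper_width: 0.554
grasp_force: 41.4
```

```bash
python3 -m creep '[[[0,0,0,0,0,0.02,0.5],[0,0,0,0,0,0.035,0.5],[0,0,0,0.003,-0.03,0.015,0.5],[0,0,0,0.004,-0.05,0,0.5],[0,0,0,0.004,-0.05,0,0.5],[0,0,0,0.004,-0.05,0,0.5],[0,0,0,0.003,-0.04,-0.01,0.5],[0,0,0,0,-0.015,-0.02,0.5]]]' 40
python3 -m creep '[[[0,0,0,0,0,-0.02,0.5],[0,0,0,0,0,-0.01,0.5],[0,0,0,0,0,0,0.5]]]' 40
```

```text
t: 3.9
tool_pos: [0.4501, -0.0828, 0.0438]
eef_rot: [[-0.978, -0.209, 0.003], [-0.209, 0.978, -0.001], [-0.003, -0.001, -1.0]]
force: [-0.5, 0.9, -1.7]
gripper_width: 0.558
grasp_force: 41.5
t: 4.28
tool_pos: [0.4486, -0.0803, 0.013]
eef_rot: [[-0.977, -0.212, -0.001], [-0.212, 0.977, 0.0], [0.001, 0.0, -1.0]]
force: [0.0, -0.5, -0.4]
gripper_width: 0.555
grasp_force: 41.5
```

```bash
python3 -m creep '[[[0,0,0,0,0,-0.008,0.5],[0,0,0,0,0,0,0.2],[0,0,0,0,0,0,-0.5],[0,0,0,0,0,0.005,-0.5],[0,0,0,0,0,0.03,-0.5],[0,0,-0.08,0,0,0.05,-0.4],[0,0,-0.15,0.01,0.01,0.04,-0.3],[0,0,-0.15,0.02,0.015,0.02,-0.2]]]' 40
python3 -m creep '[[[0,0,-0.15,0.025,0.015,0,0],[0,0,-0.16,0.025,0.015,0,0],[0,0,-0.16,0.025,0.015,0,0],[0,0,-0.16,0.025,0.015,0,0],[0,0,-0.16,0.02,0.015,0,0],[0,0,-0.16,0.018,0.015,0,0],[0,0,-0.16,0.01,0.005,0,0],[0,0,-0.16,0,0,0,0]]]' 40
python3 -m creep '[[[0,0,-0.15,0,0,0,0],[0,0,-0.13,0,0,0,0],[0,0,0,0,0,0,0]]]' 40
```

```text
t: 5.28
tool_pos: [0.4798, -0.0556, 0.1532]
eef_rot: [[-0.985, 0.172, 0.003], [0.172, 0.985, -0.001], [-0.003, 0.0, -1.0]]
force: [1.3, -0.1, 0.6]
gripper_width: 0.601
grasp_force: 0.0
t: 6.28
tool_pos: [0.6277, 0.04, 0.1508]
eef_rot: [[-0.129, 0.992, 0.001], [0.992, 0.129, 0.0], [0.0, 0.001, -1.0]]
force: [-0.2, 0.7, 0.2]
gripper_width: 0.505
grasp_force: 0.0
t: 6.65
tool_pos: [0.627, 0.0395, 0.1508]
eef_rot: [[0.145, 0.989, 0.0], [0.989, -0.145, 0.0], [0.0, 0.0, -1.0]]
force: [-0.5, -0.5, -0.3]
gripper_width: 0.501
grasp_force: 0.0
```

```bash
python3 -c "
from h import *
snap('wrist','w2')"
```

```text
(no output)
```

View pics/w2.png

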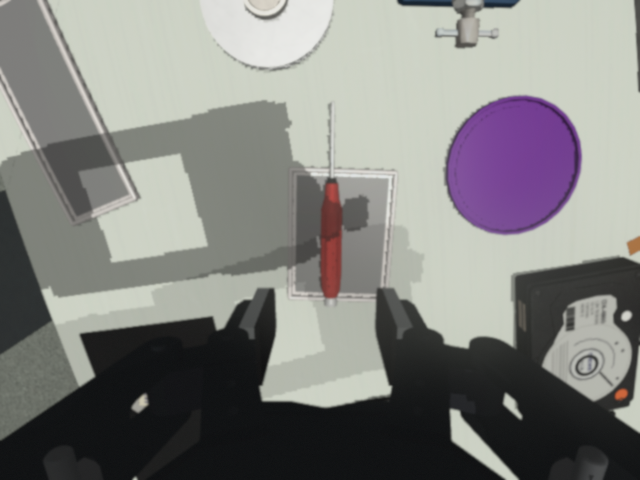

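Here the screwdriver tip is at (332.5,102), its butt at (330.5,305), and the rectangular tray's corners are near (293,169), (396,170), (385,300) and (289,297).

```bash
python3 -c "
from h import *
s=load('w2')
b=px2w(s,[[332.5,102],[330.5,305]],.0115)[:,:2];x=b[0]-b[1];L=np.linalg.norm(x);x/=L
print(L,b[0]-.101*x,b[1]+.054*x+0*x,np.degrees(np.arctan2(x[1],x[0])))
p=px2w(s,[(293,169),(396,170),(385,300),(289,297)],.007)[:,:2];print(p.mean(0),np.degrees(np.arctan2(*(p[0]-p[3]+p[1]-p[2])[::-1])),np.linalg.norm(p[0]-p[3]),np.linalg.norm(p[0]-p[1]))"
```

```text
0.1625131694350231 [0.63183276 0.0361949 ] [0.63070024 0.02876757] 81.33032562829648
[0.63917863 0.03209875] 79.06193144858699 0.10820689101656959 0.08066753691926763
```

```bash
python3 -m creep '[[[0,0,-0.01,0.0025,-0.0015,-0.045,0],[0,0,0,0,0,-0.05,0],[0,0,0,0,0,-0.03,0],[0,0,0,0,0,-0.012,0],[0,0,0,0,0,0,0],[0,0,0,0,0,0,0]]]' 40
```

```text
t: 7.45
tool_pos: [0.6306, 0.0381, 0.0148]
eef_rot: [[0.155, 0.988, 0.002], [0.988, -0.155, 0.0], [0.0, 0.002, -1.0]]
force: [-0.9, 1.0, -0.0]
gripper_width: 0.501
grasp_force: 0.0
```

```bash
python3 -m creep '[[[0,0,0,0,0,-0.008,0],[0,0,0,0,0,0,0.2],[0,0,0,0,0,0,0.5],[0,0,0,0,0,0,0.8],[0,0,0,0,0,0,1],[0,0,0,0,0,0,1],[0,0,0,0,0,0,1]]]' 40; python3 -c "
from h import *
snap('wrist','w3');crop('w3',200,60,460,340,2.1,'w3c')"
```

```text
t: 8.32
tool_pos: [0.6298, 0.038, 0.0056]
eef_rot: [[0.155, 0.988, 0.001], [0.988, -0.155, 0.0], [0.0, 0.001, -1.0]]
force: [-0.5, 0.0, 5.3]
gripper_width: 0.19
grasp_force: 39.7
```

View pics/w3c.png

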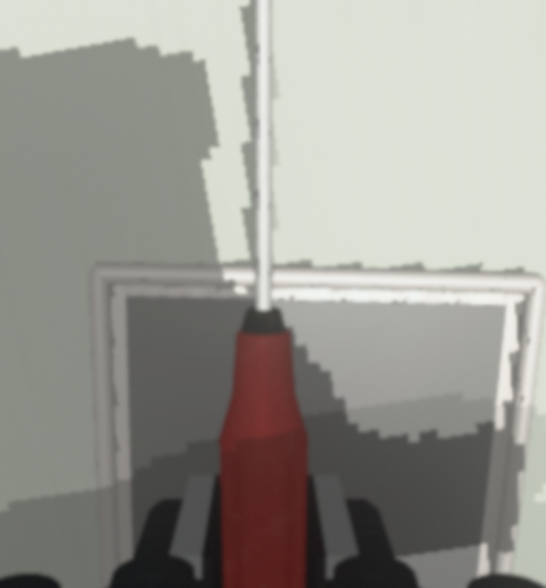

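The handle is gripped, with the black collar's end at crop (262,310), which is (324.8,207.6) in the full picture. From that I get the grip offset along the handle.

```bash
python3 -c "
from h import *
s=load('w3')
a=px2w(s,[[324.8,207.6],[324.8,217]],.0115)[:,:2];print(a,np.linalg.norm(a-[.6298,.038],axis=1))"
```

```text
[[0.63685339 0.08133704]
 [0.63628138 0.07772674]] [0.04390728 0.04025198]
```

```bash
python3 -m creep '[[[0,0,0,0,0,0.02,1],[0,0,0,0,0,0.035,1],[0,0,0.05,-0.025,0.015,0.015,1],[0,0,0.07,-0.04,0.022,0,1],[0,0,0.07,-0.04,0.022,0,1],[0,0,0.07,-0.04,0.022,0,1],[0,0,0.06,-0.035,0.02,0,1],[0,0,0.05,-0.0165,0.01,0,1]]]' 40
python3 -m creep '[[[0,0,0,0,0,-0.015,1],[0,0,0,0,0,0,1]]]' 40
python3 -c "
from h import *
snap('wrist','w4')"
```

```text
t: 9.38
tool_pos: [0.4314, 0.1496, 0.076]
eef_rot: [[-0.215, 0.977, -0.0], [0.977, 0.215, -0.0], [0.0, -0.0, -1.0]]
force: [1.0, -0.0, -0.6]
gripper_width: 0.189
grasp_force: 39.1
t: 9.62
tool_pos: [0.4336, 0.1487, 0.0594]
eef_rot: [[-0.212, 0.977, -0.001], [0.977, 0.212, -0.0], [-0.0, -0.001, -1.0]]
force: [0.1, -0.3, 0.1]
gripper_width: 0.188
grasp_force: 39.2
```

View pics/w4.png

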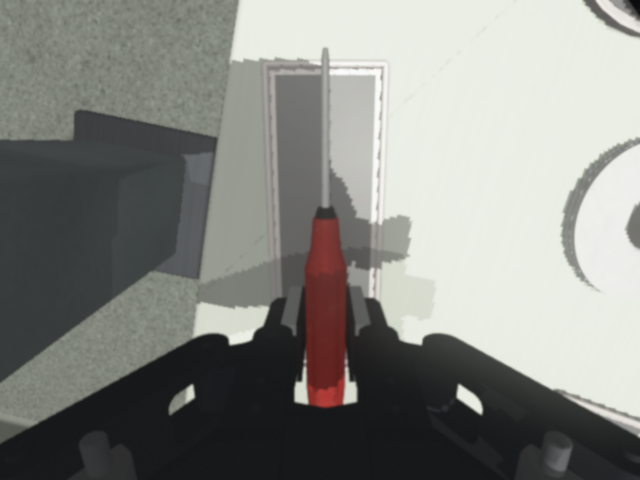

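The tip is at (325,48) and the tray's far end runs from (264,62) to (388,62), with the side walls at (274,250) and (381,250).

```bash
python3 -c "
from h import *
s=load('w4')
u=np.array([np.cos(np.radians(102.3)),np.sin(np.radians(102.3))]);n=np.array([-u[1],u[0]]);T=np.array([.4336,.1487])
f=lambda p:np.c_[(p-T)@u,(p-T)@n].round(4)
print('tip,collar',f(px2w(s,[[325,48],[325,208]],.0652)[:,:2]))
print('edge',f(px2w(s,[[264,62],[388,62],[269.5,250],[382,250]],.007)[:,:2]))"
```

```text
tip,collar [[ 0.0998 -0.0004]
 [ 0.0436 -0.0002]]
edge [[ 0.1077  0.0301]
 [ 0.1076 -0.0319]
 [ 0.0099  0.0312]
 [ 0.0097 -0.0323]]
```

```bash
python3 -m creep '[[[0,0,0,0,0,-0.025,1],[0,0,0,0,0,-0.018,1],[0,0,0,0,0,-0.006,1],[0,0,0,0,0,0,1],[0,0,0,0,0,0,1]]]' 40
```

```text
t: 10.3
tool_pos: [0.4337, 0.149, 0.0118]
eef_rot: [[-0.212, 0.977, 0.001], [0.977, 0.212, 0.0], [0.0, 0.001, -1.0]]
force: [-0.3, -0.4, -1.4]
gripper_width: 0.191
grasp_force: 39.2
```

```bash
python3 -m creep '[[[0,0,0,0,0,-0.0055,1],[0,0,0,0,0,0,1],[0,0,0,0,0,0,0.6],[0,0,0,0,0,0,0.5],[0,0,0,0,0,0.01,0.5],[0,0,0,0,0,0.03,0.4],[0,0,-0.06,0,0.01,0.05,0.2],[0,0,-0.1,0.02,0.03,0.05,0]]]' 40
python3 -m creep '[[[0,0,-0.1,0.023,0.036,0.01,-0.3],[0,0,-0.1,0.023,0.036,0,-0.3],[0,0,-0.1,0.023,0.036,0,-0.3],[0,0,-0.1,0.023,0.036,0,-0.3],[0,0,-0.1,0.016,0.027,0,-0.3],[0,0,-0.095,0,0,0,-0.3],[0,0,0,0,0,0,-0.3]]]' 40
python3 -c "
from h import *
snap('wrist','w5')"
```

```text
t: 11.3
tool_pos: [0.4515, 0.1882, 0.1476]
eef_rot: [[-0.05, 0.999, -0.002], [0.999, 0.05, -0.001], [-0.001, -0.002, -1.0]]
force: [1.7, 0.1, -1.0]
gripper_width: 0.497
grasp_force: 0.0
t: 12.18
tool_pos: [0.5608, 0.3601, 0.1561]
eef_rot: [[0.514, 0.858, -0.0], [0.858, -0.514, -0.0], [-0.0, -0.0, -1.0]]
force: [0.3, -0.1, -0.1]
gripper_width: 0.652
grasp_force: 0.0
```

View pics/w5.png

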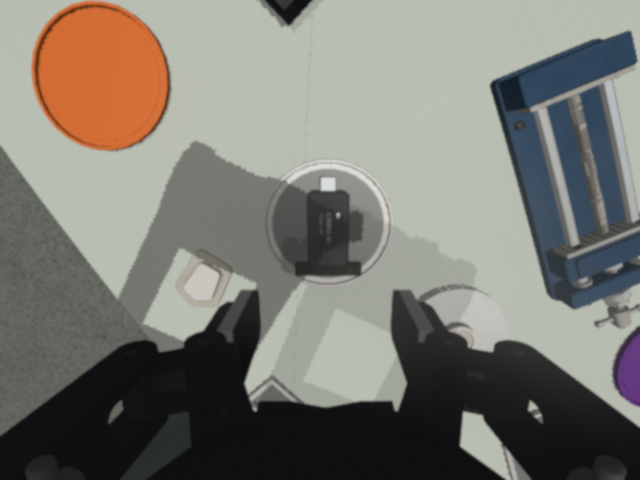

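The adapter body's end runs from (307,191) to (350,192) and its bar from (295,269) to (361,269). The round tray is centred at about (328,222).

```bash
python3 -c "
from h import *
s=load('w5')
a=px2w(s,[(328.5,191),(328,275),(295,269),(361,269),(307,220),(350,220)],.016)[:,:2];y=a[0]-a[1];L=np.linalg.norm(y);y/=L
b=a[3]-a[2];c=a[5]-a[4]
print(L,a[1]+.041*y,a[0]-.03*y,np.degrees(np.arctan2(y[1],y[0])),np.degrees(np.arctan2(b[1],b[0]))+90,np.linalg.norm(b),np.linalg.norm(c))
print(px2w(s,[(265,222),(391,222),(328,160),(329,284)],.007)[:,:2].mean(0))"
```

```text
0.06982375214868902 [0.56524411 0.3620196 ] [0.56463491 0.3610134 ] 58.807381474644004 59.00346310438634 0.05479099393562781 0.034381763241012525
[0.56582191 0.36286088]
```

```bash
python3 -m creep '[[[0,0,0,0.0027,0.001,-0.045,-0.3],[0,0,0,0,0,-0.05,-0.3],[0,0,0,0,0,-0.035,-0.3],[0,0,0,0,0,-0.012,-0.3],[0,0,0,0,0,0,-0.3],[0,0,0,0,0,0,-0.3]]]' 40
```

```text
t: 12.98
tool_pos: [0.5648, 0.3616, 0.0156]
eef_rot: [[0.515, 0.857, 0.002], [0.857, -0.515, 0.001], [0.002, 0.001, -1.0]]
force: [0.1, -0.8, 0.7]
gripper_width: 0.65
grasp_force: 0.0
```

```bash
python3 -m creep '[[[0,0,0,-0.0005,0,-0.01,-0.3],[0,0,0,0,0,0,-0.1],[0,0,0,0,0,0,0.2],[0,0,0,0,0,0,0.5],[0,0,0,0,0,0,0.7],[0,0,0,0,0,0,0.7],[0,0,0,0,0,0,0.7]]]' 40;python3 -c "
from h import *
snap('wrist','w6');crop('w6',200,60,460,340,2.1,'w6c')"
```

```text
t: 13.85
tool_pos: [0.5634, 0.3612, 0.0041]
eef_rot: [[0.515, 0.857, 0.0], [0.857, -0.515, 0.0], [0.001, 0.0, -1.0]]
force: [-1.3, -0.5, 4.2]
gripper_width: 0.38
grasp_force: 40.6
```

View pics/w6c.png

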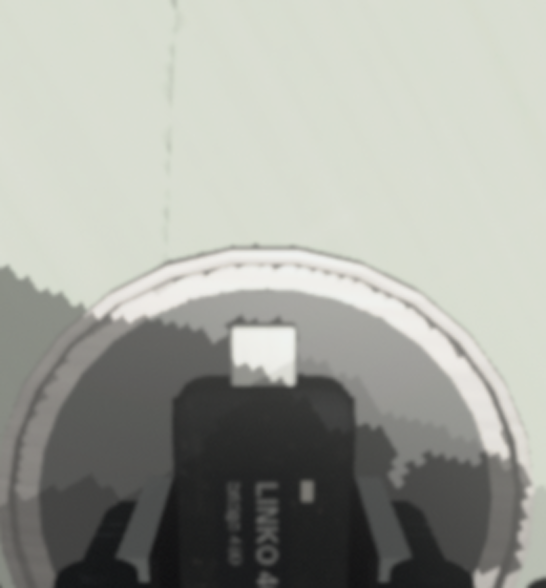

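```bash
python3 -c "
from h import *
s=load('w6');p=px2w(s,[[325.5,239.8]],.016)[0,:2]-[.5634,.3612];print(p,np.linalg.norm(p))"
python3 -m creep '[[[0,0,0,0,0,0.02,0.7],[0,0,0,0,0,0.04,0.7],[0,0,0.03,0.004,-0.018,0.04,0.7],[0,0,0.05,0.01,-0.045,0.01,0.7],[0,0,0.05,0.012,-0.053,0,0.7],[0,0,0.05,0.012,-0.053,0,0.7],[0,0,0.06,0.012,-0.053,0,0.7],[0,0,0.06,0.012,-0.053,0,0.7]]]' 40
python3 -m creep '[[[0,0,0.053,0.009,-0.04,0,0.7],[0,0,0,0.003,-0.013,-0.02,0.7],[0,0,0,0,0,-0.02,0.7],[0,0,0,0,0,0,0.7]]]' 40
python3 -c "
from h import *
snap('wrist','w7')"
```

```text
[0.0173474 0.0279085] 0.0328605597938148
t: 14.9
tool_pos: [0.6256, 0.0843, 0.1149]
eef_rot: [[0.237, 0.972, 0.001], [0.972, -0.237, 0.0], [0.0, 0.001, -1.0]]
force: [0.2, 0.7, -0.7]
gripper_width: 0.382
grasp_force: 39.9
t: 15.4
tool_pos: [0.635, 0.0342, 0.0712]
eef_rot: [[0.187, 0.982, -0.005], [0.982, -0.187, 0.0], [-0.001, -0.005, -1.0]]
force: [-0.3, -0.7, -0.3]
gripper_width: 0.383
grasp_force: 39.9
```

View pics/w7.png

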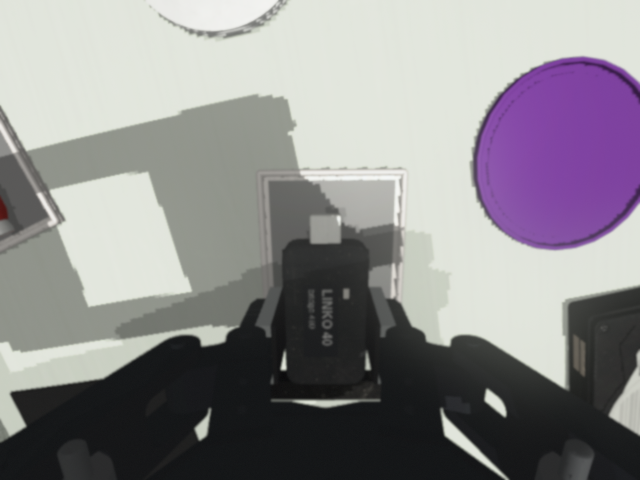

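The adapter body's end is at (325,240), and the tray's far edge runs from (258,170) to (407,170).

```bash
python3 -c "
from h import *
s=load('w7')
u=np.array([np.cos(np.radians(79.2)),np.sin(np.radians(79.2))]);n=np.array([-u[1],u[0]]);T=np.array([.635,.0342])
f=lambda p:np.c_[(p-T)@u,(p-T)@n].round(4)
print('end,tab',f(px2w(s,[[325,240],[325,214]],.083)[:,:2]))
e=px2w(s,[[258,170],[407,170]],.007)[:,:2];print('edge',f(e),np.degrees(np.arctan2(*(e[1]-e[0])[::-1])))
from station import arm;o=arm.observe();print(o['tool_pos'])"
```

```text
end,tab [[ 0.0326 -0.0003]
 [ 0.0425 -0.0003]]
edge [[ 0.0536  0.038 ]
 [ 0.0537 -0.0463]] -10.760195305976339
[0.63588439 0.03437509 0.07233925]
```

```bash
python3 -m creep '[[[0,0,0,0.001,-0.001,-0.03,0.7],[0,0,0,0,0,-0.02,0.7],[0,0,0,0,0,-0.008,0.7],[0,0,0,0,0,0,0.7],[0,0,0,0,0,0,0.7]]]' 40
```

```text
t: 16.08
tool_pos: [0.6388, 0.0321, 0.0165]
eef_rot: [[0.187, 0.982, 0.001], [0.982, -0.187, 0.0], [0.0, 0.001, -1.0]]
force: [-0.6, 0.1, -0.5]
gripper_width: 0.376
grasp_force: 39.9
```

```bash
python3 -m creep '[[[0,0,0,0,0,-0.011,0.7],[0,0,0,0,0,-0.0005,0.7],[0,0,0,0,0,0,0.3],[0,0,0,0,0,0,0],[0,0,0,0,0,0,0],[0,0,0,0,0,0.02,0],[0,0,0,0,0,0.04,-0.2],[0,0,0,-0.02,-0.01,0.05,-0.5]]]' 40
python3 -m creep '[[[0,0,0,-0.04,-0.024,0.03,-0.5],[0,0,0,-0.045,-0.027,0,-0.5],[0,0,0,-0.045,-0.027,0,-0.5],[0,0,0,-0.03,-0.018,0,-0.5],[0,0,0,-0.01,-0.006,0,-0.5],[0,0,0,0,0,0,-0.5],[0,0,0,0,0,0,-0.5]]]' 40
python3 -c "
from h import *
snap('wrist','w8');snap('top','top1');crop('top1',225,210,535,365,2.55,'t1c')
a=cv2.imread('pics/w8.png');a=cv2.resize(a,None,fx=.5,fy=.5)
b=load('top1')['image'][200:365,370:535];b=cv2.resize(b,(240,240))
c=cv2.imread('pics/t1c.png');print(c.shape)
out=np.zeros((600,800,3),np.uint8);out[:395,:790]=c[:395];k=cv2.resize(a,(273,205));out[395:,:273]=k;cv2.imwrite('pics/m8.png',out)
"
```

```text
t: 17.08
tool_pos: [0.6188, 0.0223, 0.1162]
eef_rot: [[0.186, 0.983, 0.001], [0.983, -0.186, 0.0], [0.0, 0.001, -1.0]]
force: [0.3, 0.3, -0.1]
gripper_width: 0.748
grasp_force: 0.0
t: 17.95
tool_pos: [0.4497, -0.0797, 0.1448]
eef_rot: [[0.187, 0.982, 0.001], [0.982, -0.187, -0.0], [0.0, 0.001, -1.0]]
force: [-0.8, -0.5, 0.6]
gripper_width: 0.753
grasp_force: 0.0
(395, 790, 3)
```

View pics/m8.png

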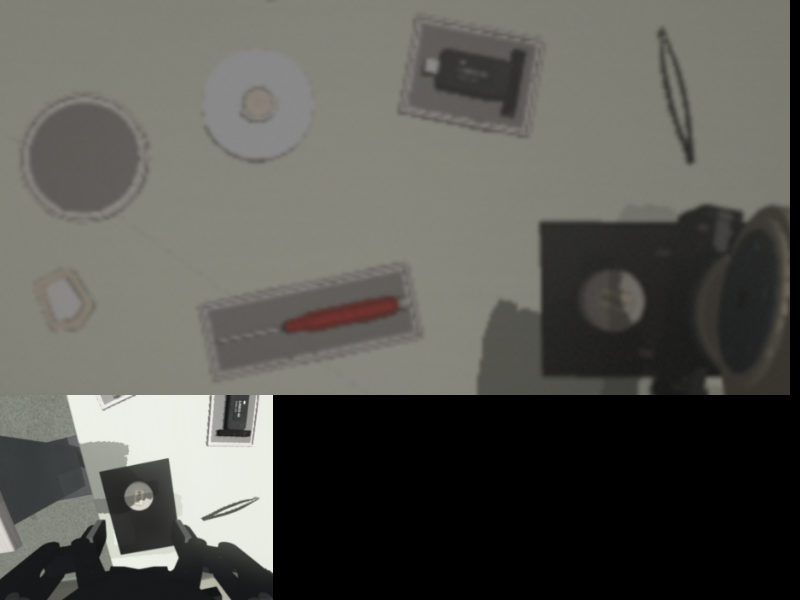

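The adapter is centred in the rectangular tray and the screwdriver lies in the long tray. The tin is on the mat at full-frame top pixel (465,327.6) and wrist pixel (325,237).

```bash
python3 -c "
from h import *
print(px2w(load('top1'),[[464.6,327.4]],.024),px2w(load('w8'),[[325,237]],.024))
crop('top1',295,305,400,365,7.5,'sdc')"
```

```text
[[ 0.44881986 -0.07789246  0.024     ]] [[ 0.45016523 -0.07946041  0.024     ]]
```

View pics/sdc.png

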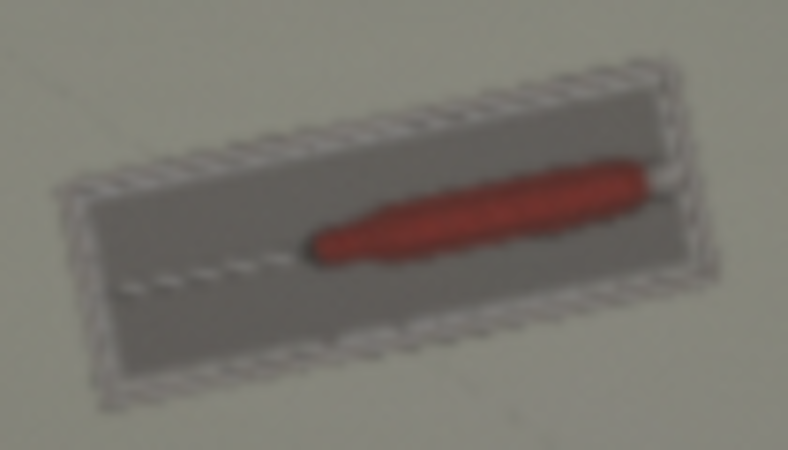

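The screwdriver runs from its tip at (120,290) to its butt at about (684,178), close to the butt-end wall.

```bash
python3 -c "
from h import *
s=load('top1');C=lambda p:(np.array(p,float)+.5)/7.5-.5+[295,305]
p=px2w(s,C([(58,190),(680,62),(717,280),(105,408)]),.007)[:,:2];c=p.mean(0);d=p[0]-p[1]+p[3]-p[2];d/=np.linalg.norm(d);n=np.array([-d[1],d[0]])
q=px2w(s,C([(120,290),(310,252),(684,178)]),.0115)[:,:2]-c
print(c,d,np.c_[q@d,q@n]*1e3)"
```

```text
[0.42790873 0.16894459] [-0.2125566   0.97714876] [[ 7.78971545e+01 -4.27275229e-01]
 [ 2.34278137e+01 -7.48594841e-02]
 [-8.42056114e+01  9.45959807e-01]]
```

```bash
python3 -m creep '[[[0,0,0,-0.001,0.001,-0.045,-0.5],[0,0,0,0,0,-0.05,-0.5],[0,0,0,0,0,-0.028,-0.5],[0,0,0,0,0,-0.01,-0.5],[0,0,0,0,0,0,-0.5],[0,0,0,0,0,0,-0.5]]]' 40
```

```text
t: 18.8
tool_pos: [0.4482, -0.0791, 0.0122]
eef_rot: [[0.187, 0.982, 0.002], [0.982, -0.187, -0.0], [0.0, 0.002, -1.0]]
force: [-0.7, 0.1, 0.9]
gripper_width: 0.749
grasp_force: 0.0
```

```bash
python3 -m creep '[[[0,0,0,0,0,-0.008,-0.4],[0,0,0,0,0,0,-0.1],[0,0,0,0,0,0,0.3],[0,0,0,0,0,0,0.5],[0,0,0,0,0,0,0.5],[0,0,0,0,0,0,0.5],[0,0,0,0,0,0.02,0.5],[0,0,0,0,0,0.035,0.5]]]' 40
python3 -m creep '[[[0,0,0,0.005,0.02,0.035,0.5],[0,0,0,0.012,0.045,0.01,0.5],[0,0,0,0.013,0.05,0,0.5],[0,0,0,0.013,0.05,0,0.5],[0,0,0,0.013,0.05,0,0.5],[0,0,0,0.013,0.05,0,0.5],[0,0,0,0.013,0.05,0,0.5],[0,0,0,0.013,0.05,0,0.5]]]' 40
python3 -m creep '[[[0,0,0,0.012,0.045,0,0.5],[0,0,0,0.0075,0.03,-0.02,0.5],[0,0,0,0,0,-0.04,0.5],[0,0,0,0,0,-0.02,0.5],[0,0,0,0,0,0,0.5],[0,0,0,0,0,0,0.5]]]' 40
```

```text
t: 19.8
tool_pos: [0.446, -0.0788, 0.058]
eef_rot: [[0.187, 0.982, -0.003], [0.982, -0.187, 0.001], [-0.0, -0.003, -1.0]]
force: [-0.1, -0.2, -0.8]
gripper_width: 0.555
grasp_force: 41.5
t: 20.8
tool_pos: [0.5421, 0.2876, 0.103]
eef_rot: [[0.187, 0.982, -0.0], [0.982, -0.187, -0.0], [-0.0, -0.0, -1.0]]
force: [1.0, 0.0, -0.2]
gripper_width: 0.561
grasp_force: 41.5
t: 21.55
tool_pos: [0.5624, 0.361, 0.0244]
eef_rot: [[0.187, 0.982, 0.001], [0.982, -0.187, 0.001], [0.001, 0.001, -1.0]]
force: [-0.0, 1.0, -0.6]
gripper_width: 0.554
grasp_force: 41.5
```

```bash
python3 -m creep '[[[0,0,0,0.001,0.0005,-0.012,0.5],[0,0,0,0,0,-0.0075,0.5],[0,0,0,0,0,0,0.5],[0,0,0,0,0,0,0.1],[0,0,0,0,0,0,-0.4],[0,0,0,0,0,0,-0.4],[0,0,0,0,0,0.015,-0.4],[0,0,0,0,0,0.03,-0.4]]]' 40
python3 -m creep '[[[0,0,0,0,0,0.05,-0.4],[0,0,0,-0.02,0.02,0.05,-0.4],[0,0,0,-0.04,0.04,0.04,-0.4],[0,0,0,-0.04,0.04,0,-0.4],[0,0,0,-0.03,0.04,0,-0.4],[0,0,0,0,0.04,0,-0.4],[0,0,0,0,0,0,-0.4],[0,0,0,0,0,0,-0.4]]]' 40
python3 -c "
from h import *
s=snap('top','top2');crop('top2',225,210,445,365,3.6,'f');crop('top2',225,210,445,365,3.6,'f')"
```

```text
t: 22.55
tool_pos: [0.562, 0.3611, 0.049]
eef_rot: [[0.187, 0.982, -0.002], [0.982, -0.187, -0.001], [-0.001, -0.001, -1.0]]
force: [0.8, 0.1, 0.6]
gripper_width: 0.701
grasp_force: 0.0
t: 23.55
tool_pos: [0.4366, 0.537, 0.1853]
eef_rot: [[0.187, 0.982, 0.0], [0.982, -0.187, -0.0], [-0.0, 0.0, -1.0]]
force: [0.1, -0.4, 0.8]
gripper_width: 0.699
grasp_force: 0.0
```

View pics/f.png

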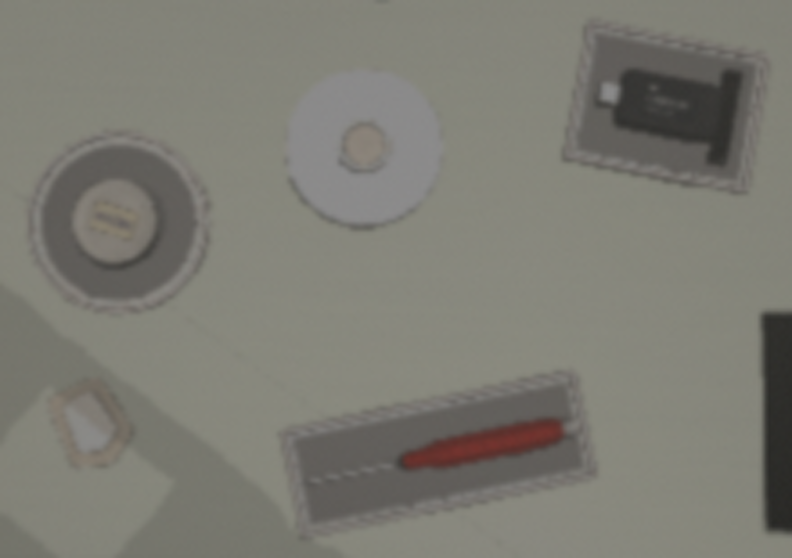

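All three objects are in their trays: the tin centre is at (116,222) against a tray centre of (120,222), and the screwdriver's butt is close to its end wall. Checking the numbers, corrected for height.

```bash
python3 -c "
from h import *
s=load('top2');C=lambda p:(np.array(p,float)+.5)/3.6-.5+[225,210]
W=lambda p,z:px2w(s,C(p),z)[:,:2]
print('tin',W([[116,222]],.027)-W([[120,222.5]],.007))
p=W([(588,19),(770,57),(746,193),(562,158)],.007);c=p.mean(0);d=p[0]-p[1]+p[3]-p[2];d/=np.linalg.norm(d);n=np.array([-d[1],d[0]])
q=W([(617,98),(730,118)],.016)-c;print('adapter end(+30), bar centre(-36)',np.c_[q@d,q@n]*1e3)
K=s['camera_matrix'];R=cv2.Rodrigues(s['rvec'])[0];t=np.array(s['tvec']).ravel()
# heights from range
for nm,pt in dict(sdmid=(480,446),sdbutt=(548,434),sdfront=(425,456),adE=(640,100),adB=(690,110),tin=(116,222),tinL=(85,222),tinR=(148,222),floorL=(330,500)).items():
    u=np.round(C(pt)).astype(int);z=float(s['range_z'][u[1],u[0]])
    x=cv2.undistortPoints(u.reshape(1,1,2).astype(float),K,np.array(s['distortion'])).ravel()
    print(nm,(R.T@(np.array([x[0]*z,x[1]*z,z])-t)).round(4))"
```

```text
tin [[-0.00132327 -0.000135  ]]
adapter end(+30), bar centre(-36) [[ 31.32755842   2.46580364]
 [-37.29175683   0.94721161]]
sdmid [0.4326 0.1458 0.0189]
sdbutt [0.4413 0.1057 0.0176]
sdfront [0.428  0.1772 0.0187]
adE [0.6399 0.0518 0.0171]
adB [0.6343 0.021  0.0138]
tin [0.5618 0.3607 0.0251]
tinL [0.5613 0.3793 0.0285]
tinR [0.5619 0.3414 0.0271]
floorL [3.992e-01 2.336e-01 1.000e-04]
```

```bash
python3 -c "
from station import arm
print(arm.hand_in())"
```

```text
the job is handed in; nothing more can be done
None
```

The job is handed in at about 24 s: the tin, adapter and screwdriver lie flat within about 3 mm of the middle of the round, rectangular and long trays, the screwdriver's butt end about 2 mm from the end wall.

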